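Hang the bottle opener on the pegboard rail with an S-hook

TASK

Take the S-hook off the pegboard's rail, hook its lower end up through the small hole in the bottle opener's hanging tab while the opener still lies in its clear cradle, then draw the opener out with the hook and hang it up on the rail by the hook. Work gently, never forcing the hook, and leave everything else where it is.

Things in the scene. Friction and masses are not known exactly. Their poses are not given: they have to be found in the camera images.
- pegboard: Upright perforated grey metal board, 540 wide, 400 mm high, to the robot's right. Origin: bottom middle of its front face; x along the board, y straight out of the face (to the robot's left), z up. A power bank cradle (x about -235 mm, below the rail), and at x above 100 mm a key cover, umbrella and tilt-out bin are fixed to it.
- rail_mid (a point): Top of the round steel rail (10 mm thick) half-way between its ends; axes as pegboard. The rail runs along x, 140 mm to either side of here, its top 295 mm above the cabinet top, its axis 60 mm out from the board's face; at each end a 10 mm arm holds it to the board. Only the S-hook hangs on it.
- hook_grip (a point): Centre of the black grip sleeve (10 mm along x, 12 along y, 40 high) on the shank of the S-hook: loose, 5 mm steel wire, 129 mm high, 40 g, hanging over the rail at the start, square to it, sleeve away from the board, leaning about 5 degrees. Hook axes: x square to its plane (along the rail), y from rail to sleeve, z up. From above, the sleeve can be gripped along x, 20 mm beside the rail's axis.
- hook_top (a point): Inside top of the S-hook's upper bend, which rests on the rail: 20 mm in -y and 41.5 mm above hook_grip. The bend is 35 mm wide inside and opens down; its free end, on the -y side (towards the board), reaches 32 mm below this point, so the hook must be raised more than that to come off or over the rail.
- hook_tip (a point): Free end, cut off flat, of the S-hook's lower bend, 5 mm thick, pointing up: 14 mm in -y and 57.5 mm below hook_grip. The bend opens up, is 19 mm wide inside and 20 mm deep; its other side stands 24 mm from the tip in -y. The tab comes over the tip from the +y side; about 16 mm are free above the tip there.
- hook_bend (a point): Inside bottom of the S-hook's lower bend, 20 mm below hook_tip and 12 mm in -y from it: where the tab's hole rests when the opener hangs.
- cradle: Fixed stand, white foot, clear channel on top holding the opener level. Origin: on the cabinet top under the opener's middle; x along the channel from the mouth (-40 mm) to the end stop (+82), z up. Floor 80 mm up, 31 mm wide inside, walls 10 mm high. A strap 1.5 mm over the opener at x 0 to +20 stops the tab after rising 3 mm; slid out 85 mm it is free to lift, its head end still on the floor.
- opener_mid (a point): Middle of the flat steel bottle opener: loose, 3 mm thick, about 95 g, 28 mm wide, with a window in its head. x runs from tab to head, z up at the start. Head end at x +75 mm, handle end at x -50 mm. It lies in the cradle's channel, handle and tab sticking out of the mouth with free room below; from hole to head end it is 145 mm.
- opener_rivet (a point): Rivet, 40 mm in -x from opener_mid, at the underside of the flat hanging tab (24 mm wide, 3 thick) that lies on the handle and sticks out past its end; axes as opener_mid. Tab hole: round, 8 mm, centre 30 mm from the rivet, 11 mm from the tab's end. The tab turns stiffly on the rivet (3 N at the hole) and stands up to 37 degrees to either side, an angle not reported: see or feel it.
- wallet: dark wallet lying on the cabinet top, to be left alone (origin under its middle)
- polish_tin: flat round polish tin, 72 mm across, to be left alone
- shoe_brush: wooden shoe brush, 150 mm long, to be left alone
- glasses_case: grey glasses case, 160 mm long, 45 mm high, to be left alone
- key_bowl: white bowl, 120 mm across, to be left alone
- shoehorn: flat steel shoehorn, 200 mm long, 4 mm thick, without any hole, lying on the cabinet top, to be left alone
Mind the look-alikes: they are no part of the job. What is shaped like the part that bears opener_mid but green or red is not meant.

How it is judged:
On the way, in this order (a step that is already met when the one before it is completed fails the run):
1. the hook's lower tip stands up through the tab's hole while the opener still lies in the cradle (x of hook_tip in the frame of opener_rivet between -0.035 and -0.018 m and y of hook_tip in the frame of opener_rivet between -0.021 and 0.021 m and z of hook_tip in the frame of opener_rivet between 0.006 and 0.026 m and distance of opener_mid from where it was at the start of the episode below 0.015 m), for 0.1 s.
2. the hook, its tip still up through the tab, has drawn the opener at least 30 mm out along the channel (x of opener_mid in the frame of cradle below -0.03 m and height (world z) of opener_mid below 0.1 m and distance between hook_tip and opener_rivet below 0.045 m and z of hook_tip in the frame of opener_rivet above 0.004 m), for 0.1 s.
At the end, for the whole second after the job is handed in: The S-hook hangs on the rail between its two arms (its upper bend resting on the rail within 8 mm in height, 12 mm across), the opener hangs by its tab in the hook's lower bend, head down within about 35 degrees, clear of everything, and swings no faster than 0.2 m/s; all is released (x of hook_top in the frame of pegboard between -0.195 and 0.075 m and y of hook_top in the frame of pegboard between 0.048 and 0.072 m and z of hook_top in the frame of pegboard between 0.287 and 0.303 m and contact force between s_hook and pegboard above 0.6 N and distance between hook_bend and opener_rivet below 0.044 m and angle between opener_mid's own x axis and vertical above 2.5 rad and height (world z) of opener_mid above 0.09 m and linear speed of opener below 0.2 m/s); the robot touches nothing.
It fails at once if the hook is pressed or pulled against the opener with more than 22 N (contact force between s_hook and opener above 22 N).
It fails at once if the hook is forced against the rail or board with more than 22 N (contact force between s_hook and pegboard above 22 N).
It fails at once if the opener falls out of the cradle or off the hook (height (world z) of opener_mid below 0.06 m).
It fails at once if one of the other things on the cabinet top is moved by more than 20 mm (distance of any of wallet, polish_tin, shoe_brush, glasses_case, key_bowl, shoehorn from where it was at the start of the episode above 0.02 m).
It also fails if it takes over 72 s, if anything falls off the work surface, if the arm or the gripper's body presses on something with over 40 N, if the wrist force passes 120 N, or if a joint passes its speed limit or range.

ROBOT

A 6-joint arm with a two-finger parallel gripper is mounted at the origin on the work surface. World frame = base frame: x ahead of the robot, y to its left, z up, the work surface at z = 0. Lengths are in m, angles in rad, forces in N, time in s.
With the tool pointing down it reaches from about 0.275 to 0.85 m from the base axis. Payload 5.2 kg.
Tool frame: the origin (TCP) lies midway between the tips of the shut fingers; the grasp point (between the pads) lies 19 mm behind it; y points along the fingers, x is the direction in which the jaws open and shut, and the axes are right-handed (so a half turn about y gives the same grasp; the last joint's range is limited). The gripper opens to 85 mm and grips with 20 to 120 N. Pads are 22 mm wide; open, the fingers measure 114 mm over their backs; the gripper's body (76 mm by 85 mm) begins 54 mm behind the grasp point. The pads swing forward as they close: fully open they stand 13 mm farther back than shut.
Start: joints at [-1.31, 0.259, 1.535, -0, 1.348, -0.203], TCP at [0.246, -0.492, 0.231] pointing down, gripper open.
Joint ranges: [-3.14, 3.14], [-0.91, 2.08], [0.19, 2.58], [-1.22, 4.36], [0.22, 2.71], [-3.12, 3.12]. Speed limits (rad/s): [2.57, 2.57, 3.14, 3.14, 3.14, 3.14].

INTERFACE

Orientations are given as a rotation vector (axis times angle).
In Python, from cell import get_obs, grab_frame, job_done gives the robot as it stands.
- The arm moves only by the shell command python3 -m crank 'ROWS' [OPENING] [FORCE]. ROWS is JSON, a list of rows, each a list of 4 numbers: the shift along the tool's x, y, z in mm, then the turn about the tool's y in rad. A call has 1 to 10 rows; each row is the pose to reach, as a shift and turn from the pose commanded when the call began, along the tool's axes at that moment; what a row does not reach only later rows make up. A row lasts 1/12 s, in which the tool goes at most 41.7 mm and 7.16 degrees, less where a joint would pass 70% of its speed; a pose out of reach is approached as far as the arm can. A call with a gripper value outside its range is refused whole. OPENING is the finger opening in mm, from 0 to 85.4, set as the call begins (- or left out, the last holds). The fingers move at their own pace and stop on an object; FORCE is the grip in N (left out, the last holds). Time passes only in rows, so rows that repeat a pose let the fingers close. It gives the time, the measured TCP pose, the force and the opening at its end, in the units of the state.
- get_obs(): the state, without advancing time (a new reading comes with each control period).
- grab_frame(name): name is "scene" or "top"; returns a dict with "pixels" (400x640x3 uint8, red, green, blue), "fx", "fy", "cx", "cy" (pixels), "distortion" ([k1, k2, p1, p2, k3] as OpenCV has them; the pictures are not rectified), "rvec" (rotation vector, rad) and "tvec" (3), from world to camera coordinates, as OpenCV has them. Camera axes: x right, y down, z forward; pixel columns grow to the right and rows downward; lengths in m; the calibration is good to about 2 mm. A picture is of the moment at which its call begins. There is no depth.
- job_done(): hands the job in, once; it reports no verdict.
The state is a dict: "t": time; "q": joint angles; "qd": joint speeds; "effort": joint torques, N m; "tool_pos": TCP position; "eef_rot": TCP orientation; "ft_force": force on the tool from outside, world axes, zero at the start; "wrist_torque": the same for the moment, N m; "gripper_width": finger opening in m.
Only numpy, scipy, OpenCV 4.12 (cv2) and the standard library are available. Lean on these libraries where they do the work, as an engineer would, in place of code of your own. Each camera call takes 0.05 s, during which the arm holds its last target.

## Working session

There is one attempt and no reset: what is moved stays moved. The work goes in short steps, Python scripts to look and compute and a shell command to move; the robot and the scene stay as the last step left them, time stands still between calls to the robot, and variables do not carry over. Pictures are saved under pics/ and viewed, and the job is handed in when it is done.

```bash
ls; mkdir -p pics
python3 - <<'E'
from cell import *
import cv2,numpy as np
o=get_obs();print({k:np.round(v,3) for k,v in o.items()})
for n in("scene","top"):
    f=grab_frame(n);cv2.imwrite(f"pics/{n}0.png",f["pixels"][:,:,::-1]);print(n,{k:np.round(v,4) for k,v in f.items() if k!="pixels"})
E
```

```text
pics
{'t': np.float64(0.0), 'q': array([-1.31 ,  0.259,  1.536,  0.   ,  1.348, -0.203]), 'qd': array([-0.002,  0.   , -0.001, -0.001, -0.001,  0.001]), 'effort': array([ 1.0000e-03, -4.4602e+01, -2.9057e+01, -0.0000e+00,  1.1000e-02,
       -0.0000e+00]), 'tool_pos': array([ 0.246, -0.491,  0.23 ]), 'eef_rot': array([-1.392,  0.862, -0.86 ]), 'ft_force': array([-0.362, -0.585,  0.169]), 'wrist_torque': array([ 0.006, -0.018, -0.037]), 'gripper_width': np.float64(0.085)}
scene {'fx': np.float64(413.864), 'fy': np.float64(413.864), 'cx': np.float64(321.7025), 'cy': np.float64(200.7186), 'distortion': array([-0.0203,  0.    ,  0.    ,  0.    ,  0.    ]), 'rvec': array([ 2.2451,  0.8038, -0.3566]), 'tvec': array([-0.4393, -0.0318,  1.3939])}
top {'fx': np.float64(361.7076), 'fy': np.float64(361.7076), 'cx': np.float64(325.3731), 'cy': np.float64(197.8082), 'distortion': array([-0.0761,  0.    ,  0.    ,  0.    ,  0.    ]), 'rvec': array([ 2.142 , -2.1479,  0.2093]), 'tvec': array([0.0675, 0.5214, 1.1362])}
```

View pics/scene0.png

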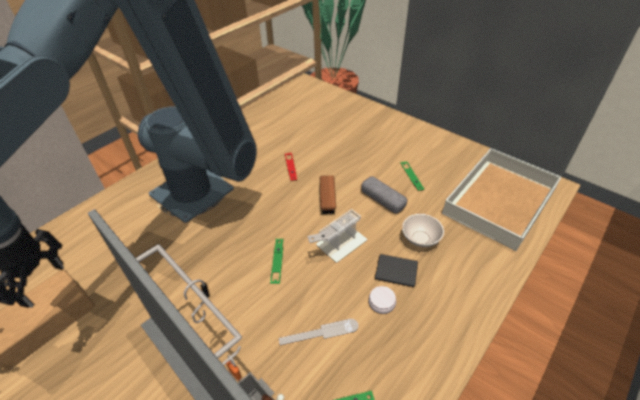

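View pics/top0.png

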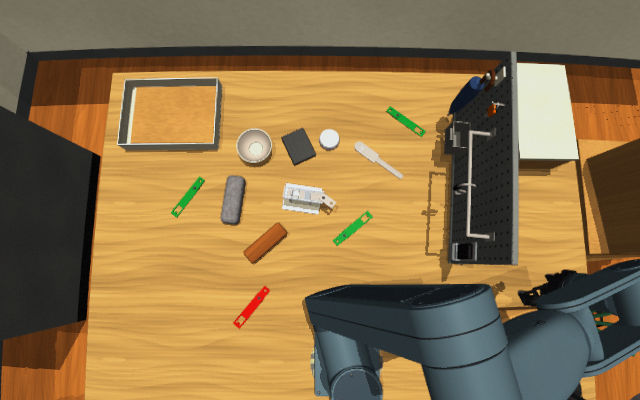

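```bash
cat > h.py <<'E'
import cv2,numpy as np
from cell import *
def cam(f):
    R=cv2.Rodrigues(np.array(f["rvec"],float))[0];t=np.array(f["tvec"],float)
    K=np.array([[f["fx"],0,f["cx"]],[0,f["fy"],f["cy"]],[0,0,1.]]);return K,np.array(f["distortion"],float),R,t
def ray(f,p):
    K,d,R,t=cam(f);u=cv2.undistortPoints(np.array([[p]],float),K,d)[0,0]
    v=R.T@np.array([u[0],u[1],1.]);return -R.T@t,v/np.linalg.norm(v)
def onz(f,p,z):
    c,v=ray(f,p);return c+v*(z-c[2])/v[2]
def tri(f1,p1,f2,p2):
    c1,v1=ray(f1,p1);c2,v2=ray(f2,p2)
    s=np.linalg.lstsq(np.c_[v1,-v2],c2-c1,rcond=None)[0]
    a=c1+s[0]*v1;b=c2+s[1]*v2;return (a+b)/2,np.linalg.norm(a-b)
def px(f,P):
    K,d,R,t=cam(f);return cv2.projectPoints(np.array(P,float).reshape(-1,1,3),np.array(f["rvec"],float),t,K,d)[0][:,0]
def crop(f,n,x0,y0,w,h,s):
    im=f["pixels"][y0:y0+h,x0:x0+w,::-1];cv2.imwrite(f"pics/{n}.png",cv2.resize(im,None,fx=s,fy=s,interpolation=cv2.INTER_CUBIC))
E
python3 - <<'E'
from h import *
import pickle
S=grab_frame("scene");T=grab_frame("top");pickle.dump((S,T),open("f0.pkl","wb"))
for f in(S,T):print(np.round(ray(f,(320,200)),3))
crop(S,"s1a",290,200,90,70,8);crop(S,"s1b",130,230,120,90,6);crop(T,"t1a",270,170,80,60,10);crop(T,"t1b",425,120,90,130,4)
print(get_obs()["t"], np.round(cv2.Rodrigues(get_obs()["eef_rot"])[0],3))
E
```

```text
[[ 0.996 -0.482  0.955]
 [-0.467  0.533 -0.705]]
[[ 0.324  0.097  1.206]
 [ 0.162 -0.011 -0.987]]
0.2 [[ 0.447 -0.     0.894]
 [-0.894  0.001  0.447]
 [-0.001 -1.     0.   ]]
```

View pics/s1a.png

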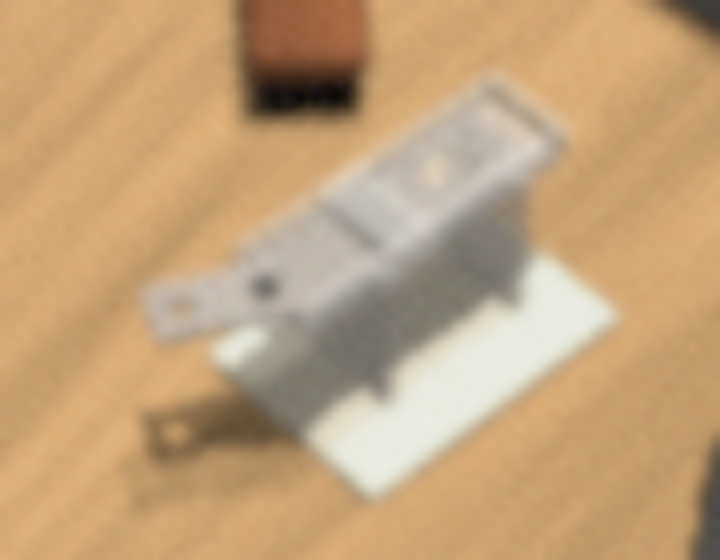

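View pics/s1b.png

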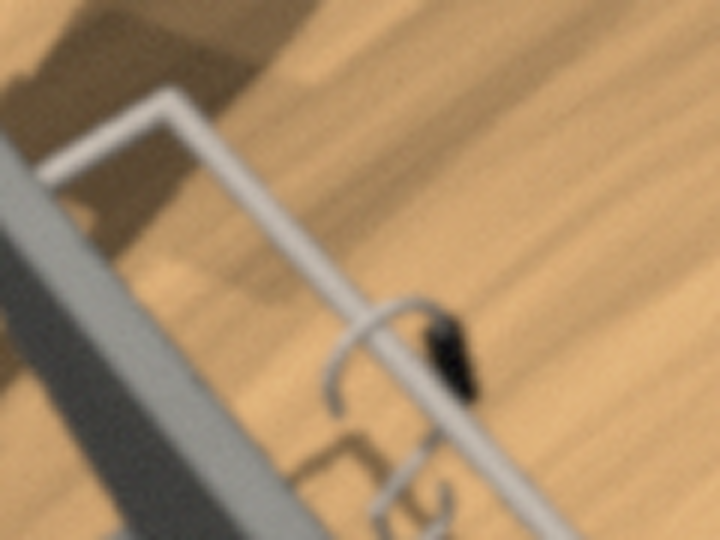

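View pics/t1a.png

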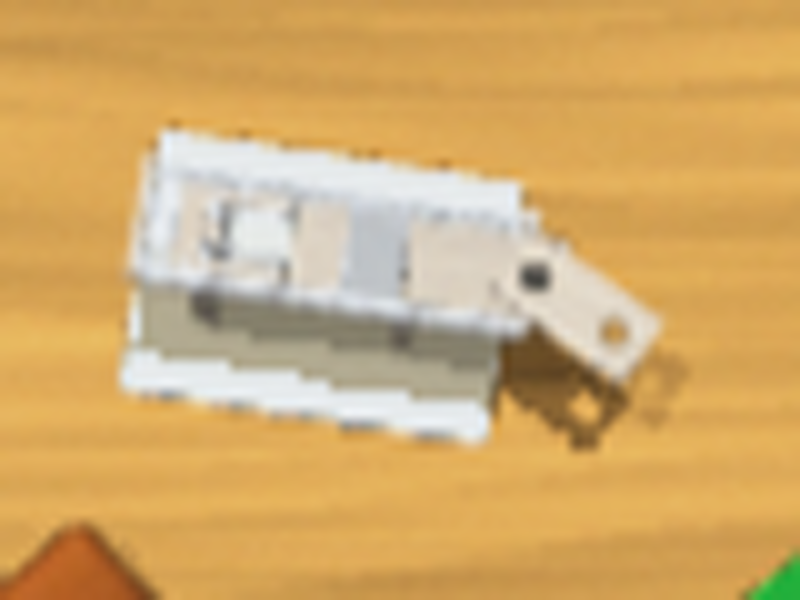

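View pics/t1b.png

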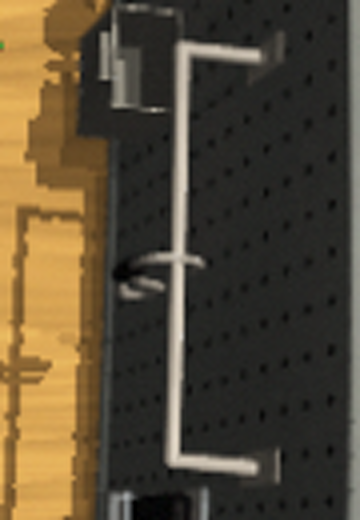

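Run:
```python
from h import *
import pickle
S,T=pickle.load(open("f0.pkl","rb"))
def c(p,x0,y0,s): return ((p[0]+.5)/s-.5+x0,(p[1]+.5)/s-.5+y0)
sa=lambda p:c(p,290,200,8); sb=lambda p:c(p,130,230,6); ta=lambda p:c(p,270,170,10); tb=lambda p:c(p,425,120,4)
for n,a,b,z in [("hole",(181,306),(615,331),.0855),("rivet",(264,287),(535,276),.088)]:
    print(n,np.round(tri(S,sa(a),T,ta(b)),4),np.round(onz(S,sa(a),z),4),np.round(onz(T,ta(b),z),4))
# channel edges
for n,a,b in [("upper",(165,130),(520,185)),("lower",(135,275),(525,332))]:
    A=onz(T,ta(a),.09);B=onz(T,ta(b),.09);d=A-B;print(n,A,B,np.degrees(np.arctan2(d[1],d[0])),np.linalg.norm(d))
A=onz(S,sa((493,72)),.09);B=onz(S,sa((240,250)),.09);d=A-B;print("S left edge",A,B,np.degrees(np.arctan2(d[1],d[0])),np.linalg.norm(d))
# foot edge
A=onz(T,ta((122,392)),.0);B=onz(T,ta((485,442)),.0);d=A-B;print("foot",np.degrees(np.arctan2(d[1],d[0])),np.linalg.norm(d))
A=onz(S,sa((372,498)),0);B=onz(S,sa((617,315)),0);d=B-A;print("footS",np.degrees(np.arctan2(d[1],d[0])),np.linalg.norm(d))
# rail
for n,a,b in[("corner1 near robot",(170,95),(173,463)),("far",None,(182,48))]:
    if a: print(n,np.round(tri(S,sb(a),T,tb(b)),4))
    print(n,onz(T,tb(b),.29))
    if a: print(onz(S,sb(a),.29))
print("hook over rail",onz(T,tb((178,260)),.3),onz(S,sb((382,322)),.3), tri(S,sb((382,320)),T,tb((178,260))))
print("sleeve", tri(S,sb((450,355)),T,tb((128,272))))
print("tip", tri(S,sb((445,485)),T,tb((162,287))))
```

```text
Traceback (most recent call last):
ValueError: setting an array element with a sequence. The requested array has an inhomogeneous shape after 1 dimensions. The detected shape was (2,) + inhomogeneous part.
```

```bash
cat > m1.py <<'E'
from h import *
import pickle
np.set_printoptions(precision=4,suppress=True)
S,T=pickle.load(open("f0.pkl","rb"))
def c(p,x0,y0,s): return ((p[0]+.5)/s-.5+x0,(p[1]+.5)/s-.5+y0)
sa=lambda p:c(p,290,200,8); sb=lambda p:c(p,130,230,6); ta=lambda p:c(p,270,170,10); tb=lambda p:c(p,425,120,4)
for n,a,b,z in [("hole",(181,306),(615,331),.0855),("rivet",(264,287),(535,276),.088)]:
    print(n,tri(S,sa(a),T,ta(b)),onz(S,sa(a),z),onz(T,ta(b),z))
# channel edges
for n,a,b in [("upper",(165,130),(520,185)),("lower",(135,275),(525,332))]:
    A=onz(T,ta(a),.09);B=onz(T,ta(b),.09);d=A-B;print(n,A,B,np.degrees(np.arctan2(d[1],d[0])),np.linalg.norm(d))
A=onz(S,sa((493,72)),.09);B=onz(S,sa((240,250)),.09);d=A-B;print("S left edge",A,B,np.degrees(np.arctan2(d[1],d[0])),np.linalg.norm(d))
A=onz(T,ta((122,392)),.0);B=onz(T,ta((485,442)),.0);d=A-B;print("foot",np.degrees(np.arctan2(d[1],d[0])),np.linalg.norm(d))
A=onz(S,sa((372,498)),0);B=onz(S,sa((617,315)),0);d=B-A;print("footS",np.degrees(np.arctan2(d[1],d[0])),np.linalg.norm(d))
for n,a,b in[("corner1 near robot",(170,95),(173,463)),("far",None,(182,48))]:
    if a: print(n,tri(S,sb(a),T,tb(b)),onz(S,sb(a),.29))
    print(n,onz(T,tb(b),.29))
print("hook over rail",onz(T,tb((178,260)),.3),onz(S,sb((382,322)),.3), tri(S,sb((382,320)),T,tb((178,260))))
print("sleeve", tri(S,sb((450,355)),T,tb((128,272))))
print("tip", tri(S,sb((445,485)),T,tb((162,287))))
E
python3 m1.py
```

```text
hole (array([0.4989, 0.0495, 0.0859]), np.float64(5.5320791544731235e-05)) [0.4987 0.0497 0.0855] [0.499  0.0494 0.0855]
rivet (array([0.516 , 0.0741, 0.0861]), np.float64(0.0010782413496054305)) [0.5167 0.0724 0.088 ] [0.5161 0.0745 0.088 ]
upper [0.5624 0.1908 0.09  ] [0.5448 0.0791 0.09  ] 81.01838940765144 0.11305477340187525
lower [0.5161 0.1996 0.09  ] [0.498  0.0777 0.09  ] 81.539583726927 0.12315736066228702
S left edge [0.5174 0.2014 0.09  ] [0.5008 0.0787 0.09  ] 82.28635492029083 0.12379340246634332
foot 82.0317875215089 0.12306779026785974
footS 81.41581183505414 0.1247815303238347
corner1 near robot (array([ 0.3812, -0.2938,  0.2917]), np.float64(0.0013100436239093796)) [ 0.3801 -0.2928  0.29  ]
corner1 near robot [ 0.3809 -0.2951  0.29  ]
far [ 0.6621 -0.3226  0.29  ]
hook over rail [ 0.5126 -0.3036  0.3   ] [ 0.5199 -0.3069  0.3   ] (array([ 0.5143, -0.3054,  0.294 ]), np.float64(0.0017427955964202028))
sleeve (array([ 0.514 , -0.2881,  0.2532]), np.float64(0.00016661260359222864))
tip (array([ 0.5175, -0.3189,  0.2133]), np.float64(0.02260386773848246))
```

```bash
cat > tm.py <<'E'
import sys
from h import *
def rel(target,yawdeg=None):
    o=get_obs();R=cv2.Rodrigues(np.array(o["eef_rot"]))[0]
    d=R.T@(np.array(target)-o["tool_pos"])*1000
    y=np.degrees(np.arctan2(R[1,0],R[0,0])); t=0 if yawdeg is None else -np.radians(yawdeg-y)
    print("t",round(float(o["t"]),2),"pos",np.round(o["tool_pos"],4),"yaw",round(y,2),"tilt",np.round(R[:,1],4),"F",np.round(o["ft_force"],2),"w",round(float(o["gripper_width"]),4));print("shift",np.round(d,1),"turn",round(t,4))
if __name__=="__main__":
    a=[float(v) for v in sys.argv[1:]];rel(a[:3],a[3] if len(a)>3 else None)
E
python3 tm.py .516 -.2865 .46 -5.8
```

```text
t 0.2 pos [ 0.246  -0.4916  0.2308] yaw -63.43 tilt [-3.0e-04  1.1e-03 -1.0e+00] F [-0.59  0.28  0.1 ] w 0.0857
shift [ -62.9 -229.1  333.3] turn -1.0058
```

```bash
python3 -m crank '[[0,-40,0,0],[0,-80,0,0],[0,-120,0,0],[0,-160,0,0],[0,-195,0,0],[0,-229,0,0],[0,-229,0,0]]'; python3 tm.py .516 -.2865 .46 -5.8
```

```text
t: 0.78
tool_pos: [0.2464, -0.493, 0.4679]
eef_rot: [-1.402, 0.855, -0.869]
ft_force: [0.4, 1.4, 0.8]
gripper_width: 0.0854
t 0.78 pos [ 0.2464 -0.493   0.4679] yaw -63.42 tilt [ 0.0031 -0.0119 -0.9999] F [0.4  1.43 0.75] w 0.0854
shift [-64.1   6.3 333.5] turn -1.0057
```

```bash
python3 -m crank '[[-6,0,33,-0.11],[-13,0,67,-0.22],[-20,0,100,-0.33],[-26,0,133,-0.44],[-32,0,167,-0.55],[-39,0,200,-0.66],[-45,0,233,-0.77],[-52,0,267,-0.88],[-58,0,300,-0.99],[-64,0,333,-1.006]]'; python3 -m crank '[[0,0,0,0],[0,0,0,0],[0,0,0,0]]' ;python3 tm.py .516 -.2865 .237 -5.8
```

```text
t: 1.62
tool_pos: [0.5164, -0.2843, 0.4599]
eef_rot: [-1.569, 0.075, -0.074]
ft_force: [-0.3, -0.4, 0.6]
gripper_width: 0.0857
t: 1.87
tool_pos: [0.5151, -0.2857, 0.4598]
eef_rot: [-1.569, 0.08, -0.078]
ft_force: [-0.8, 0.8, 0.1]
gripper_width: 0.0857
t 1.87 pos [ 0.5151 -0.2857  0.4598] yaw -5.78 tilt [-1.e-03  2.e-04 -1.e+00] F [-0.83  0.78  0.13] w 0.0857
shift [  1.2 222.8  -0.7] turn 0.0004
```

```bash
python3 -m crank '[[1,40,0,0],[1,80,0,0],[1,115,0,0],[1,140,0,0],[1,150,0,0],[1,150,0,0]]';python3 - <<'E'
from h import *
S=grab_frame("scene");T=grab_frame("top");crop(S,"s2",130,180,140,120,5);crop(T,"t2",400,120,115,140,5)
E
python3 tm.py .516 -.2865 .237 -5.8
```

```text
t: 2.37
tool_pos: [0.5143, -0.2861, 0.3078]
eef_rot: [-1.566, 0.085, -0.078]
ft_force: [0.7, 1.0, 0.6]
gripper_width: 0.0855
t 2.47 pos [ 0.5162 -0.2869  0.3119] yaw -5.87 tilt [ 0.0014 -0.0014 -1.    ] F [-0.02 -1.26  0.7 ] w 0.0851
shift [-0.3 74.9  0.5] turn -0.0012
```

View pics/s2.png

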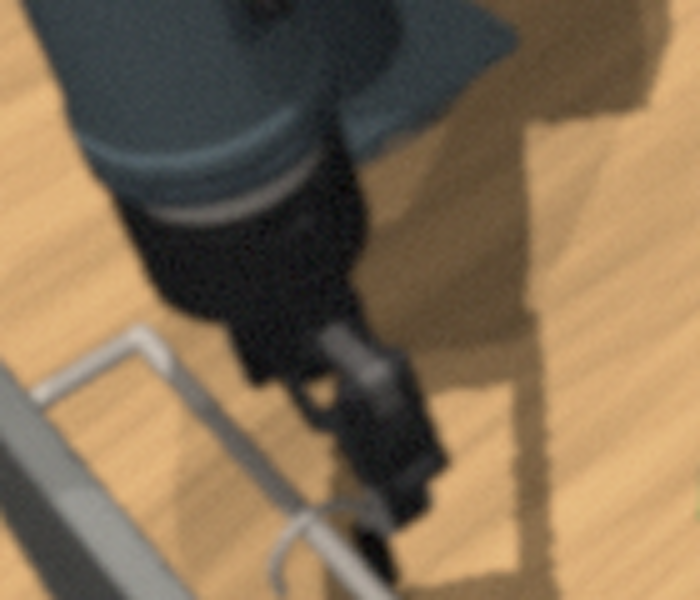

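View pics/t2.png

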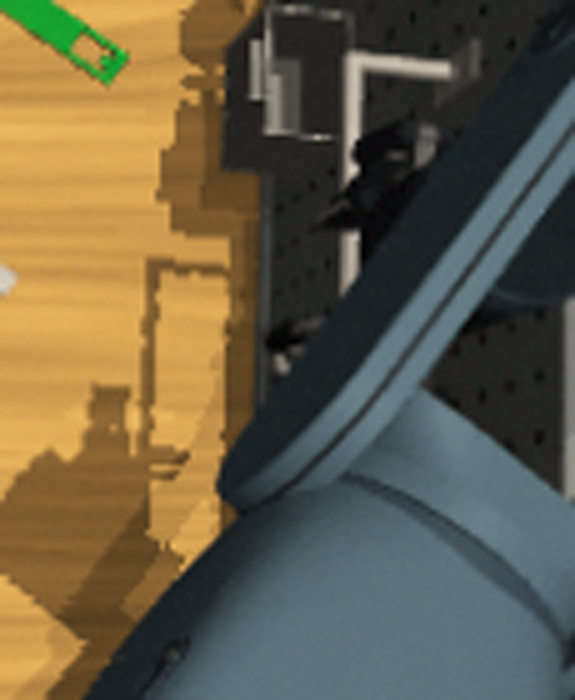

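```bash
python3 -m crank '[[0,15,0.5,0],[0,30,0.5,0],[0,42,0.5,0],[0,53,0.5,0],[0,62,0.5,0],[0,70,0.5,0],[0,75,0.5,0],[0,75,0.5,0],[0,75,0.5,0]]'; python3 tm.py .516 -.2865 .237 -5.8;python3 - <<'E'
from h import *
S=grab_frame("scene");crop(S,"s3",130,200,120,120,5)
E
```

```text
t: 3.22
tool_pos: [0.5164, -0.2854, 0.2355]
eef_rot: [-1.569, 0.079, -0.079]
ft_force: [-0.2, -0.7, 0.3]
gripper_width: 0.0852
t 3.22 pos [ 0.5164 -0.2854  0.2355] yaw -5.79 tilt [ 1.e-04 -1.e-04 -1.e+00] F [-0.17 -0.66  0.29] w 0.0852
shift [-0.3 -1.5 -1.1] turn 0.0003
```

View pics/s3.png

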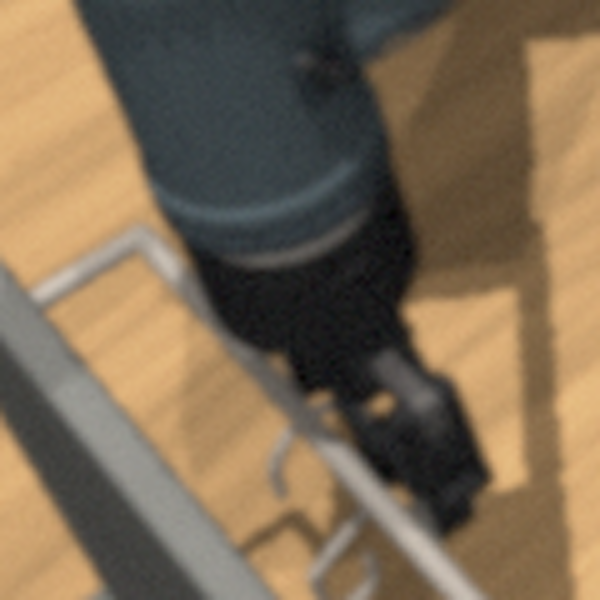

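```bash
python3 -m crank '[[0,0,0,0],[0,0,0,0],[0,0,0,0],[0,0,0,0],[0,0,0,0],[0,0,0,0],[0,0,0,0],[0,0,0,0]]' 5 60; python3 tm.py .516 -.2865 .237 -5.8;python3 - <<'E'
from h import *
S=grab_frame("scene");crop(S,"s4",130,200,120,120,5)
E
```

```text
t: 3.93
tool_pos: [0.5163, -0.2853, 0.2354]
eef_rot: [-1.569, 0.079, -0.079]
ft_force: [-0.9, -0.0, 0.5]
gripper_width: 0.0091
t 3.93 pos [ 0.5163 -0.2853  0.2354] yaw -5.79 tilt [-0. -0. -1.] F [-0.88 -0.04  0.49] w 0.0091
shift [-0.2 -1.6 -1.2] turn 0.0002
```

View pics/s4.png

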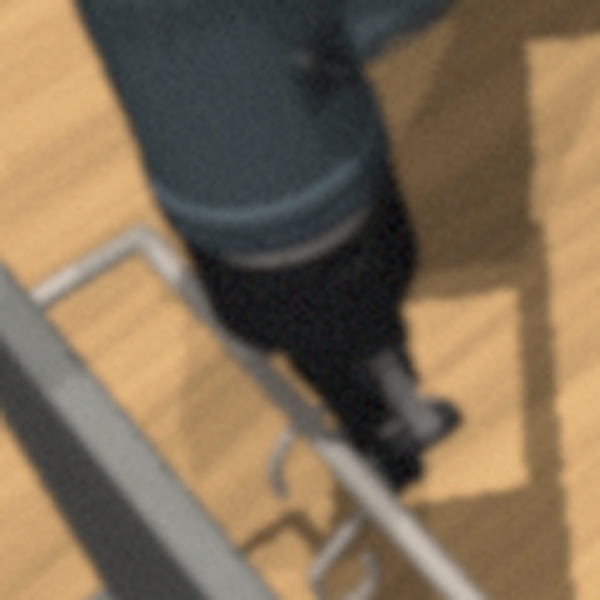

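```bash
python3 -m crank '[[0,-5,0,0],[0,-12,0,0],[0,-20,0,0],[0,-28,0,0],[0,-36,0,0],[0,-44,0,0],[0,-48,0,0],[0,-48,0,0]]'; python3 tm.py .516 -.2 .285 -5.8;python3 - <<'E'
from h import *
S=grab_frame("scene");crop(S,"s5",130,200,120,120,5)
E
```

```text
t: 4.65
tool_pos: [0.5168, -0.2857, 0.285]
eef_rot: [-1.571, 0.078, -0.081]
ft_force: [0.8, 0.3, -0.0]
gripper_width: 0.0093
t 4.65 pos [ 0.5168 -0.2857  0.285 ] yaw -5.79 tilt [ 0.0021 -0.0017 -1.    ] F [ 0.8   0.27 -0.03] w 0.0093
shift [-9.4 -0.2 85.2] turn 0.0002
```

View pics/s5.png

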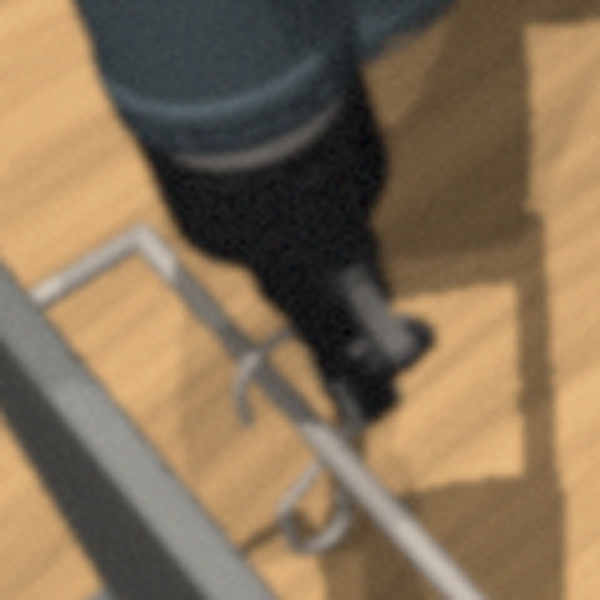

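```bash
python3 -m crank '[[0,0,6,0],[0,0,12,0],[0,0,20,0],[0,0,30,0],[0,0,40,0],[0,0,55,0],[0,0,75,0],[0,0,95,0],[0,0,105,0],[0,0,105,0]]'; python3 tm.py .499 -.03 .235 -8.3;python3 - <<'E'
from h import *
S=grab_frame("scene");crop(S,"s6",150,170,140,120,5)
E
```

```text
t: 5.53
tool_pos: [0.5271, -0.1779, 0.2837]
eef_rot: [-1.569, 0.077, -0.077]
ft_force: [-0.1, -0.3, 0.5]
gripper_width: 0.0087
t 5.53 pos [ 0.5271 -0.1779  0.2837] yaw -5.61 tilt [ 4.e-04  6.e-04 -1.e+00] F [-0.13 -0.29  0.5 ] w 0.0087
shift [-42.4  48.7 144.4] turn 0.047
```

View pics/s6.png

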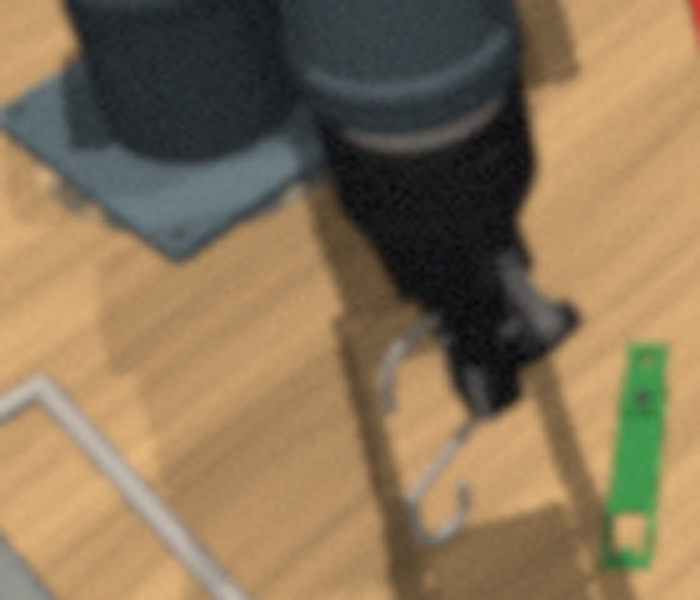

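```bash
python3 tm.py .494 .015 .16 -8.3
```

```text
t 5.58 pos [ 0.5271 -0.1795  0.2836] yaw -5.64 tilt [ 4.e-04 -5.e-04 -1.e+00] F [-0.07 -0.74 -0.87] w 0.0095
shift [-52.1 123.5 190.3] turn 0.0464
```

```bash
python3 -m crank '[[-5,5,20,0],[-10,20,45,0.02],[-18,40,75,0.03],[-26,60,105,0.046],[-34,80,135,0.046],[-42,100,160,0.046],[-50,115,180,0.046],[-52,123,190,0.046],[-52,123,190,0.046],[-52,123,190,0.046]]'
python3 - <<'E'
from h import *
import pickle
S=grab_frame("scene");T=grab_frame("top");pickle.dump((S,T,get_obs()),open("f7.pkl","wb"))
crop(S,"s7",250,150,100,100,7);crop(T,"t7",280,150,100,90,7)
E
python3 tm.py .499 0.0495 .16 -8.3
```

```text
t: 6.42
tool_pos: [0.4951, 0.0127, 0.1607]
eef_rot: [-1.569, 0.114, -0.115]
ft_force: [0.0, -0.7, -0.2]
gripper_width: 0.0093
t 6.52 pos [0.4959 0.0119 0.1615] yaw -8.47 tilt [ 0.0025 -0.0012 -1.    ] F [ 0.23  0.22 -0.04] w 0.009
shift [-2.5  1.4 37.7] turn -0.003
```

View pics/s7.png

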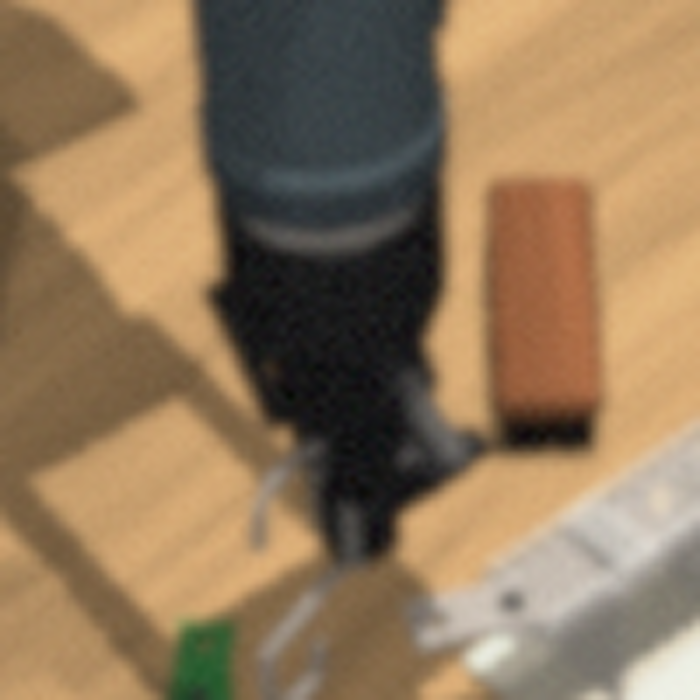

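View pics/t7.png

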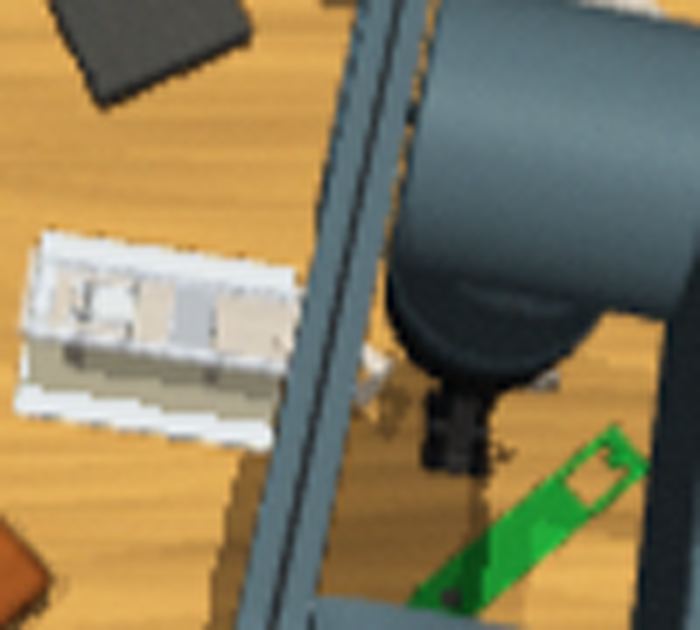

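```bash
cat >> h.py <<'E'
def inplane(f,p,o,off=0):
    "ray hit with hook plane; returns n,z offsets from TCP (mm)"
    R=cv2.Rodrigues(np.array(o["eef_rot"]))[0];x=R[:,0];P=np.array(o["tool_pos"])+x*off
    c,v=ray(f,p);X=c+v*((P-c)@x)/(v@x);return X,R.T@(X-P)*1000
E
python3 - <<'E'
from h import *
import pickle
np.set_printoptions(precision=4,suppress=True)
S,T,o=pickle.load(open("f7.pkl","rb"))
R=cv2.Rodrigues(np.array(o["eef_rot"]))[0]
def P(n,z): return o["tool_pos"]+R@np.array([0,-z,n])/1000
# hook pts for lean th : local (y,z) rel sleeve
th=np.radians(5);c,s=np.cos(th),np.sin(th)
f=S
for th in(5,0,-5):
    th=np.radians(th);c,s=np.cos(th),np.sin(th)
    for nm,y,z in[("freeend",-40,9.5),("tip",-14,-57.5),("bot",-26,-77.5-2.5),("back",-38,-60)]:
        print(nm,px(S,P(1+0*y+ (y*c+z*s)-(6-5),(16.5)+(-y*s+z*c))))
crop(S,"s7b",280,205,40,50,14)
E
```

```text
freeend [[287.7887 227.1005]]
tip [[295.882  240.7999]]
bot [[292.2834 248.7997]]
back [[288.628  245.8053]]
freeend [[287.5847 228.232 ]]
tip [[297.3903 240.158 ]]
bot [[294.3844 248.0221]]
back [[290.2712 245.6303]]
freeend [[287.4805 229.3155]]
tip [[298.9111 239.3913]]
bot [[296.5101 247.0669]]
back [[291.9742 245.2868]]
```

View pics/s7b.png

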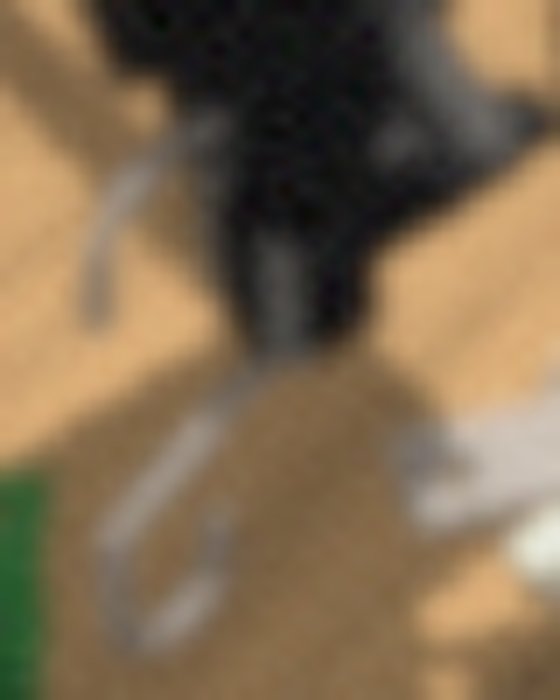

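Run:
```python
from h import *
import pickle
np.set_printoptions(precision=4,suppress=True)
S,T,o=pickle.load(open("f7.pkl","rb"))
for n,p in[("tip",(218,508)),("freeend",(95,325)),("backcorner",(108,540)),("bottom",(148,652))]:
    q=((p[0]+.5)/14-.5+280,(p[1]+.5)/14-.5+205);print(n,q,inplane(S,q,o))
```

```text
tip (295.10714285714283, 240.82142857142856) (array([ 0.4928, -0.0093,  0.1238]), array([  0.    ,  37.6554, -21.3964]))
freeend (286.32142857142856, 227.75) (array([ 0.4894, -0.0311,  0.192 ]), array([  0.    , -30.4876, -43.5094]))
backcorner (287.25, 243.10714285714286) (array([ 0.4891, -0.0339,  0.1351]), array([  0.    ,  26.4239, -46.2605]))
bottom (290.10714285714283, 251.10714285714286) (array([ 0.4901, -0.0282,  0.0974]), array([ -0.    ,  64.1158, -40.4727]))
```

```bash
python3 tm.py .4985 0.0465 .116 -8.3; python3 -m crank '[[0,0,0,0.003]]';  python3 tm.py .4985 0.0465 .116 -8.3
```

```text
t 6.52 pos [0.4959 0.0119 0.1615] yaw -8.47 tilt [ 0.0025 -0.0012 -1.    ] F [ 0.23  0.22 -0.04] w 0.009
shift [-2.6 45.4 34.7] turn -0.003
t: 6.6
tool_pos: [0.4957, 0.0119, 0.1614]
eef_rot: [-1.568, 0.117, -0.121]
ft_force: [0.2, -0.9, -0.4]
gripper_width: 0.0089
t 6.6 pos [0.4957 0.0119 0.1614] yaw -8.68 tilt [ 2.5e-03 -9.0e-04 -1.0e+00] F [ 0.17 -0.89 -0.44] w 0.0089
shift [-2.6 45.4 34.7] turn -0.0067
```

```bash
python3 -m crank '[[-1,12,8,-0.006],[-2,24,17,-0.006],[-2.5,36,26,-0.006],[-2.5,43,32,-0.006],[-2.5,45.5,34.5,-0.006],[-2.5,45.5,34.5,-0.006],[-2.5,45.5,34.5,-0.006],[-2.5,45.5,34.5,-0.006]]'
python3 - <<'E'
from h import *
import pickle
S=grab_frame("scene");T=grab_frame("top");pickle.dump((S,T,get_obs()),open("f8.pkl","wb"))
crop(S,"s8",285,200,50,55,11);crop(T,"t8",280,160,100,90,7)
E
python3 tm.py .499 0.0495 .116 -8.3
```

```text
t: 7.27
tool_pos: [0.4977, 0.0474, 0.1156]
eef_rot: [-1.568, 0.112, -0.114]
ft_force: [-0.7, -0.9, -0.4]
gripper_width: 0.009
t 7.37 pos [0.4975 0.0475 0.1155] yaw -8.27 tilt [ 1.3e-03 -3.0e-04 -1.0e+00] F [-0.04 -0.92  0.25] w 0.0091
shift [ 1.2 -0.5  2.2] turn 0.0005
```

View pics/s8.png

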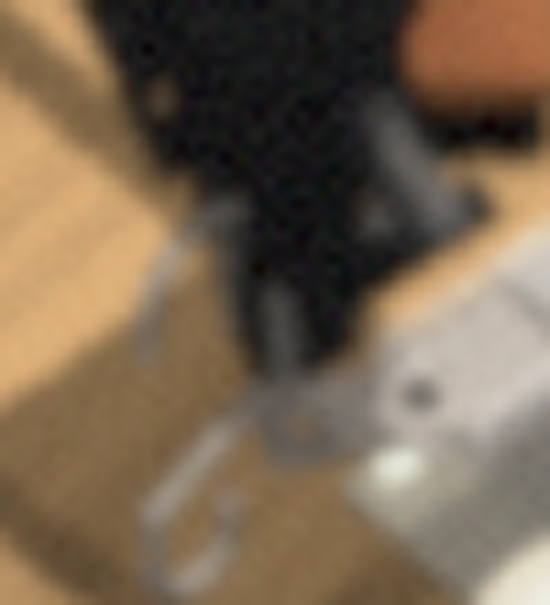

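View pics/t8.png

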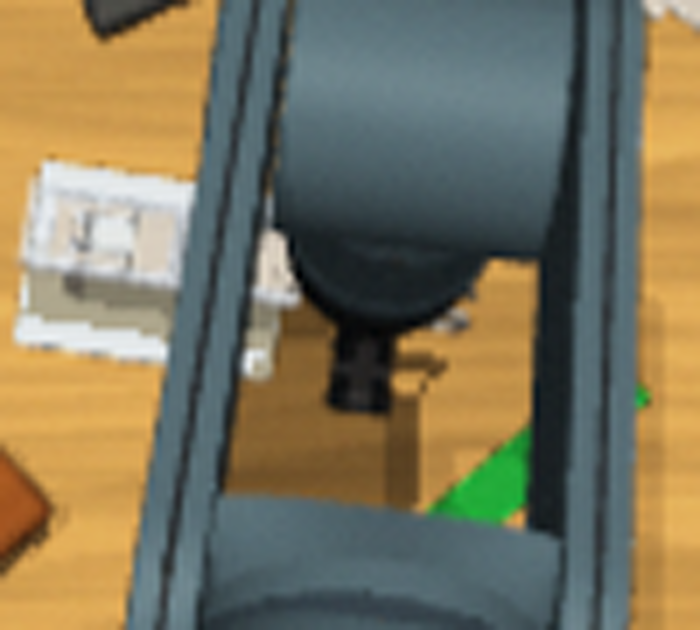

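Run:
```python
from h import *
import pickle
np.set_printoptions(precision=4,suppress=True)
S,T,o=pickle.load(open("f8.pkl","rb"))
print(o["tool_pos"])
crop(S,"s8b",294,228,26,30,22)
for n,p in[("tip",(233,490)),("freeend",(148,362)),("backcorner",(150,510))]:
    q=((p[0]+.5)/11-.5+285,(p[1]+.5)/11-.5+200);print(n,q,inplane(S,q,o))
q=((300+.5)/11-.5+285,(418+.5)/11-.5+200);print("hole",q,onz(S,q,.0855))
```

```text
[0.4975 0.0475 0.1155]
tip (305.72727272727275, 244.0909090909091) (array([0.4946, 0.0271, 0.0769]), array([  0.    ,  38.6125, -20.5718]))
freeend (298.0, 232.45454545454544) (array([0.4913, 0.0052, 0.1428]), array([ -0.    , -27.3535, -42.772 ]))
backcorner (298.1818181818182, 245.9090909090909) (array([0.4909, 0.0018, 0.0906]), array([ -0.    ,  24.8788, -46.1615]))
hole (311.8181818181818, 237.54545454545456) [0.4973 0.0498 0.0855]
```

View pics/s8b.png

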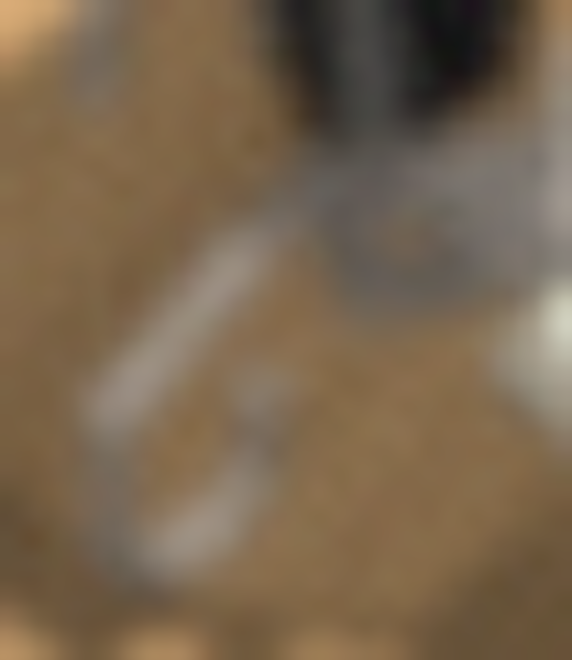

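```bash
python3 -m crank '[[0.8,0,4,0],[0.8,0,8,0],[0.8,0,13,0],[0.8,0,18,0],[0.8,0,21.5,0],[0.8,0,23,0],[0.8,0,23,0],[0.8,0,23,0],[0.8,0,23,0]]'
python3 - <<'E'
from h import *
import pickle
S=grab_frame("scene");pickle.dump((S,0,get_obs()),open("f9.pkl","wb"))
crop(S,"s9",294,220,36,38,16)
E
python3 tm.py .499 0.0495 .116 -8.3
```

```text
t: 8.12
tool_pos: [0.501, 0.0705, 0.1148]
eef_rot: [-1.568, 0.113, -0.113]
ft_force: [0.2, 1.0, -0.0]
gripper_width: 0.0091
t 8.17 pos [0.5011 0.0705 0.1148] yaw -8.26 tilt [-1.e-04 -1.e-04 -1.e+00] F [-0.02 -0.58 -0.34] w 0.0097
shift [  1.   -1.2 -21.1] turn 0.0008
```

View pics/s9.png

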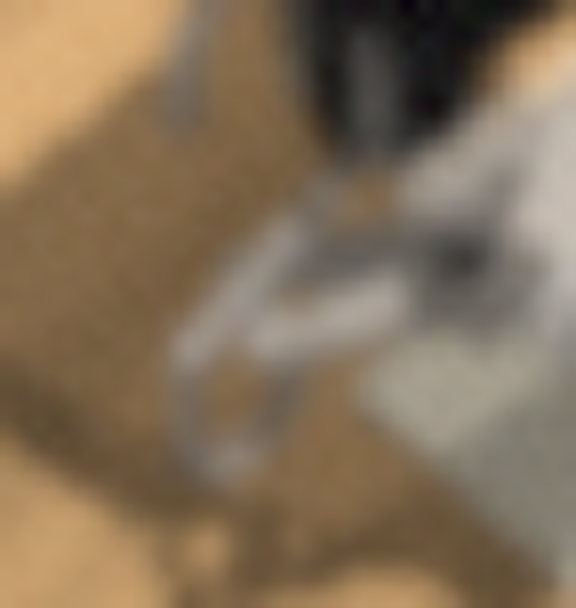

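```bash
python3 -m crank '[[0.4,-2,0,0],[0.4,-4,0,0],[0.4,-6,0,0],[0.4,-7,0,0],[0.4,-8,0,0],[0.4,-8,0,0],[0.4,-8,0,0]]'
python3 - <<'E'
from h import *
import pickle
for i in range(1):
    S=grab_frame("scene");pickle.dump((S,0,get_obs()),open("f10.pkl","wb"))
crop(S,"s10",294,220,36,38,16)
E
python3 tm.py .499 0.0495 .116 -8.3
```

```text
t: 8.75
tool_pos: [0.5015, 0.0705, 0.1229]
eef_rot: [-1.568, 0.113, -0.113]
ft_force: [0.5, -0.2, -0.6]
gripper_width: 0.009
t 8.8 pos [0.5015 0.0705 0.1228] yaw -8.25 tilt [-0.  0. -1.] F [ 0.49  0.25 -0.14] w 0.0092
shift [  0.6   6.8 -21.2] turn 0.0008
```

View pics/s10.png

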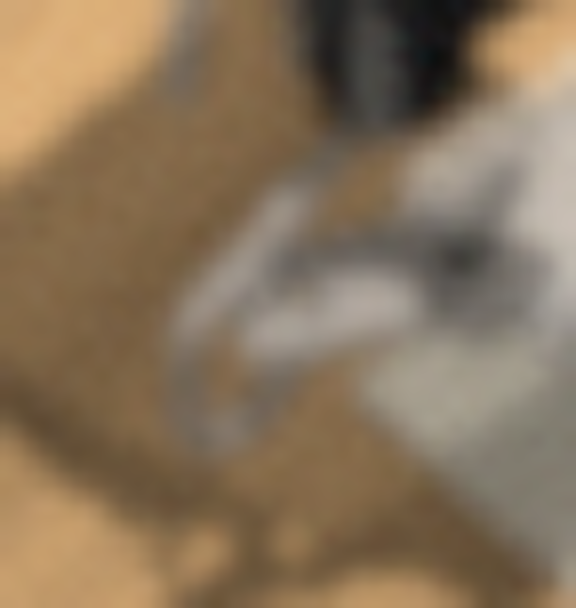

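```bash
python3 -m crank '[[0,-1,0,0],[0,-2,0,0],[0,-2,0,0],[0,-2,0,0]]'; python3 -m crank '[[0,-1,0,0],[0,-2,0,0],[0,-2,0,0],[0,-2,0,0]]';python3 - <<'E'
from h import *
S=grab_frame("scene");crop(S,"s11",294,220,36,38,16)
E
python3 tm.py .499 0.0495 .116 -8.3
```

```text
t: 9.13
tool_pos: [0.5015, 0.0705, 0.1249]
eef_rot: [-1.568, 0.113, -0.113]
ft_force: [0.6, -0.4, -0.2]
gripper_width: 0.0093
t: 9.47
tool_pos: [0.5015, 0.0706, 0.1269]
eef_rot: [-1.568, 0.113, -0.113]
ft_force: [0.0, 0.8, -0.7]
gripper_width: 0.009
t 9.52 pos [0.5015 0.0705 0.1269] yaw -8.25 tilt [ 1.e-04  0.e+00 -1.e+00] F [0.52 0.15 0.72] w 0.0091
shift [  0.5  10.9 -21.2] turn 0.0008
```

View pics/s11.png

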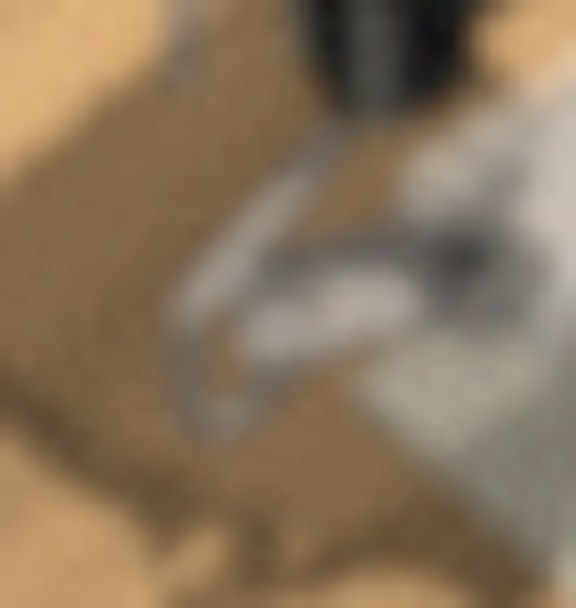

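```bash
python3 -m crank '[[0,-1,0,0],[0,-2,0,0],[0,-2,0,0],[0,-2,0,0]]'; python3 -m crank '[[0,-1,0,0],[0,-2,0,0],[0,-2,0,0],[0,-2,0,0]]';python3 - <<'E'
from h import *
S=grab_frame("scene");crop(S,"s12",294,220,36,38,16)
E
python3 tm.py .499 0.0495 .116 -8.3
```

```text
t: 9.85
tool_pos: [0.5016, 0.0705, 0.1289]
eef_rot: [-1.568, 0.113, -0.113]
ft_force: [-0.0, 0.8, -0.4]
gripper_width: 0.0089
t: 10.18
tool_pos: [0.5016, 0.0705, 0.1309]
eef_rot: [-1.568, 0.113, -0.113]
ft_force: [0.4, 0.2, -0.3]
gripper_width: 0.0093
t 10.23 pos [0.5015 0.0705 0.1308] yaw -8.25 tilt [ 1.e-04 -0.e+00 -1.e+00] F [-0.35 -0.04 -0.88] w 0.0092
shift [  0.6  14.8 -21.2] turn 0.0009
```

View pics/s12.png

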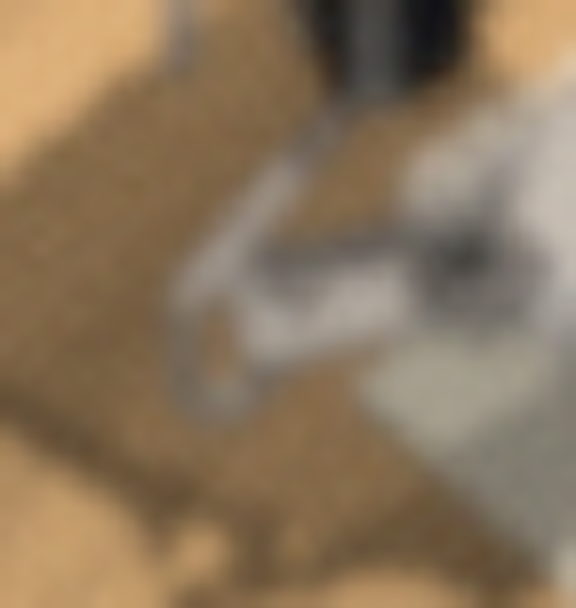

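```bash
python3 -m crank '[[0,-2,0,0],[0,-2,0,0],[0,-2,-1,0],[0,-2,-2,0],[0,-2,-4,0],[0,-2,-7,0],[0,-2,-10,0],[0,-2,-14,0],[0,-2,-18,0],[0,-2,-20,0]]'; python3 tm.py .499 0.0495 .116 -8.3;python3 - <<'E'
from h import *
S=grab_frame("scene");crop(S,"s13",285,215,50,45,13)
E
```

```text
t: 11.07
tool_pos: [0.4985, 0.0501, 0.1328]
eef_rot: [-1.568, 0.114, -0.113]
ft_force: [-0.5, 0.7, -1.0]
gripper_width: 0.0092
t 11.07 pos [0.4985 0.0501 0.1328] yaw -8.27 tilt [-2.e-04 -2.e-04 -1.e+00] F [-0.47  0.69 -1.  ] w 0.0092
shift [ 0.6 16.8 -0.5] turn 0.0005
```

View pics/s13.png

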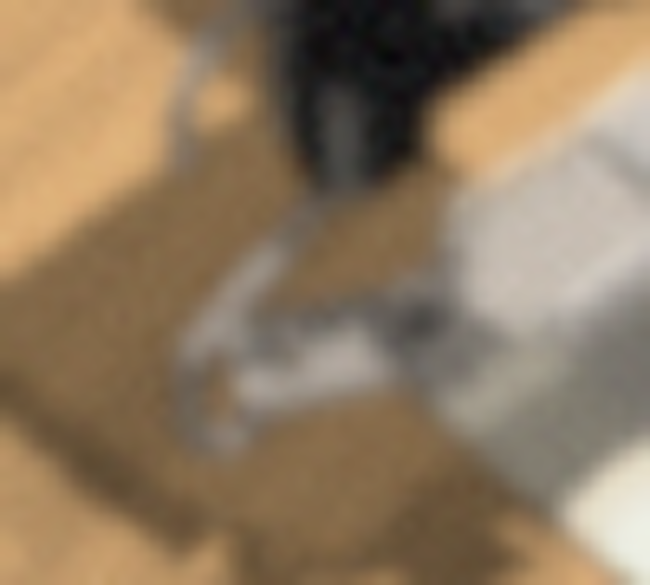

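```bash
python3 -m crank '[[0,0,-4,0],[0,0,-9,0],[0,0,-15,0],[0,0,-21,0],[0,0,-27,0],[0,0,-33,0],[0,0,-39,0],[0,0,-45,0],[0,0,-48,0],[0,0,-48,0]]'; python3 -m crank '[[0,0,-4,0],[0,0,-9,0],[0,0,-14,0],[0,0,-18,0],[0,0,-21,0],[0,0,-22,0],[0,0,-22,0]]'; python3 tm.py .499 0.0495 .116 -8.3;python3 - <<'E'
from h import *
S=grab_frame("scene");crop(S,"s14",270,200,80,70,9)
T=grab_frame("top");crop(T,"t14",280,150,100,90,7)
E
```

```text
t: 11.95
tool_pos: [0.4917, 0.0025, 0.1329]
eef_rot: [-1.568, 0.114, -0.114]
ft_force: [0.4, 0.8, -0.4]
gripper_width: 0.0089
t: 12.53
tool_pos: [0.4885, -0.0189, 0.1328]
eef_rot: [-1.568, 0.114, -0.113]
ft_force: [-0.4, 0.2, -0.3]
gripper_width: 0.0093
t 12.53 pos [ 0.4885 -0.0189  0.1328] yaw -8.28 tilt [-1.e-04 -0.e+00 -1.e+00] F [-0.43  0.22 -0.31] w 0.0093
shift [ 0.5 16.8 69.2] turn 0.0004
```

View pics/s14.png

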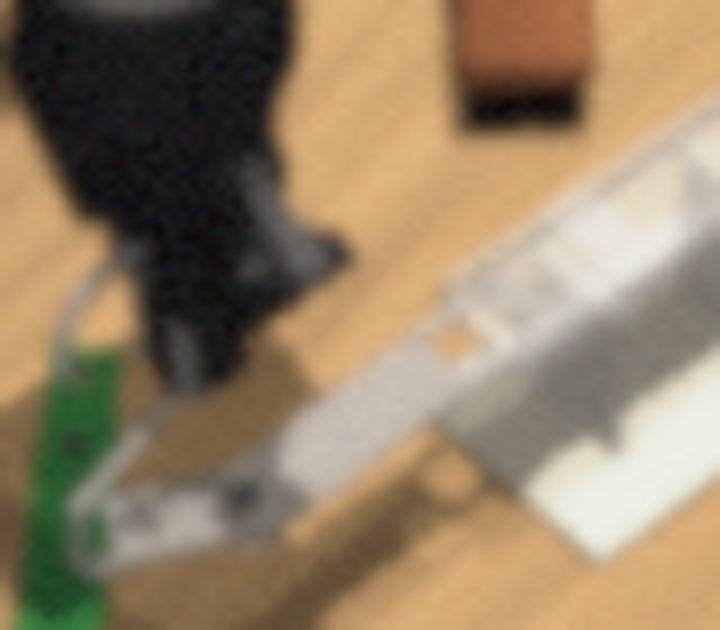

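View pics/t14.png

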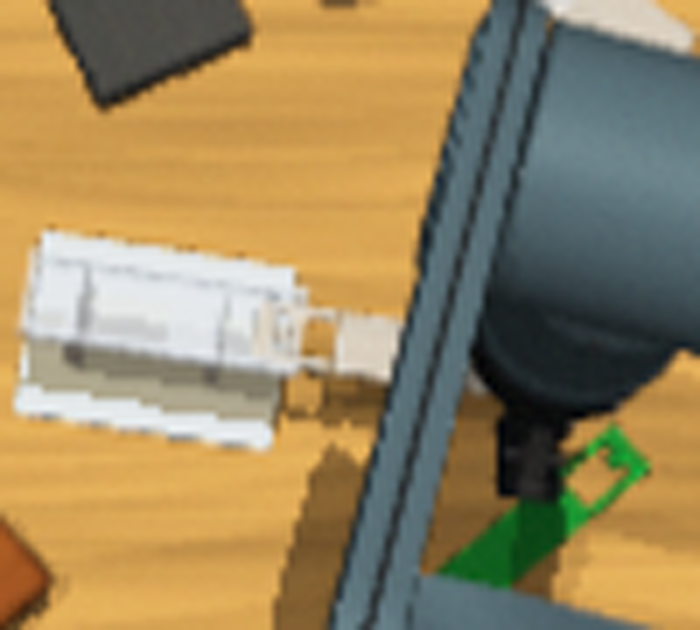

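```bash
python3 -m crank '[[0,-3,1,0],[0,-6,2,0],[0,-9,4,0],[0,-15,4,0],[0,-22,5,0],[0,-30,6,0],[0,-39,8,0],[0,-48,10,0],[0,-57,13,0],[0,-59,14,0]]'; python3 tm.py .499 0.0495 .116 -8.3;python3 - <<'E'
from h import *
S=grab_frame("scene");crop(S,"s15",260,180,90,80,8)
E
```

```text
t: 13.47
tool_pos: [0.4916, -0.0044, 0.194]
eef_rot: [-1.568, 0.11, -0.115]
ft_force: [-0.7, 0.1, -0.8]
gripper_width: 0.0095
t 13.47 pos [ 0.4916 -0.0044  0.194 ] yaw -8.24 tilt [ 3.2e-03 -6.0e-04 -1.0e+00] F [-0.69  0.07 -0.79] w 0.0095
shift [-0.7 78.  54.5] turn 0.0011
```

View pics/s15.png

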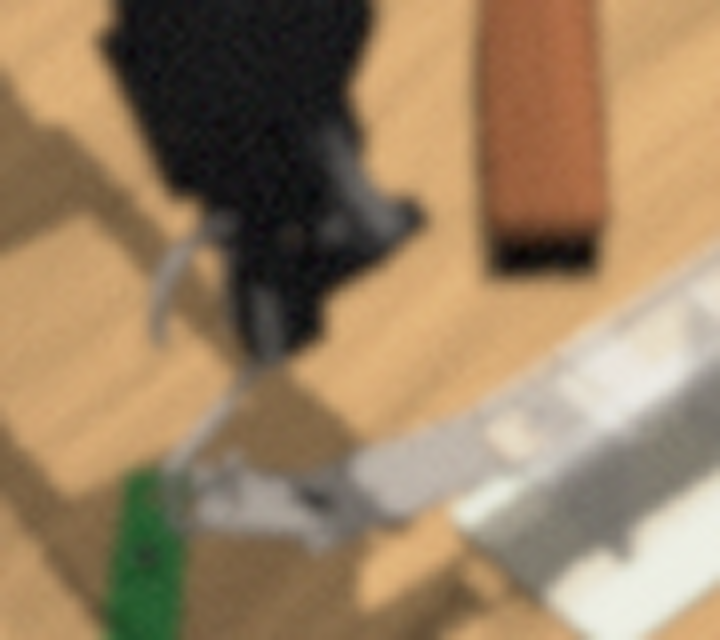

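```bash
python3 -m crank '[[0,-6,3,0],[0,-15,7,0],[0,-23,12,0],[0,-31,17,0],[0,-39,22,0],[0,-47,28,0],[0,-54,34,0],[0,-61,40,0],[0,-68,46,0],[0,-70,48,0]]'; python3 tm.py .499 0.0495 .116 -8.3;python3 - <<'E'
from h import *
S=grab_frame("scene");crop(S,"s16",260,150,90,90,7)
E
```

```text
t: 14.35
tool_pos: [0.4981, 0.0438, 0.2632]
eef_rot: [-1.568, 0.111, -0.114]
ft_force: [0.5, -0.0, -1.2]
gripper_width: 0.0088
t 14.35 pos [0.4981 0.0438 0.2632] yaw -8.21 tilt [ 1.8e-03  1.0e-04 -1.0e+00] F [ 0.53 -0.03 -1.19] w 0.0088
shift [-1.000e-01  1.472e+02  5.700e+00] turn 0.0016
```

View pics/s16.png

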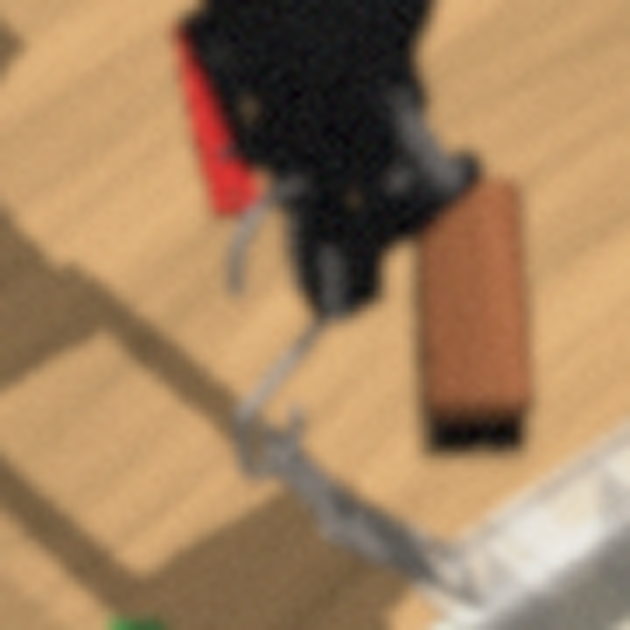

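```bash
python3 -m crank '[[0,-5,4,0],[0,-9,10,0],[0,-13,17,0],[0,-16,23,0],[0,-22,26,0],[0,-30,26,0],[0,-40,26,0],[0,-50,26,0],[0,-60,26,0],[0,-66,26,0]]'; python3 -m crank '[[0,-6,0,0],[0,-14,0,0],[0,-18,0,0],[0,-20,0,0],[0,-20,0,0],[0,-20,0,0]]'; python3 tm.py .499 0.0495 .116 -8.3;python3 - <<'E'
from h import *
S=grab_frame("scene");crop(S,"s17",260,110,100,120,5)
E
```

```text
t: 15.23
tool_pos: [0.5017, 0.0683, 0.3298]
eef_rot: [-1.568, 0.111, -0.115]
ft_force: [0.4, 0.4, -1.3]
gripper_width: 0.009
t: 15.73
tool_pos: [0.5011, 0.0685, 0.3476]
eef_rot: [-1.568, 0.114, -0.113]
ft_force: [-0.2, 0.4, -1.7]
gripper_width: 0.0088
t 15.73 pos [0.5011 0.0685 0.3476] yaw -8.25 tilt [-5.e-04  0.e+00 -1.e+00] F [-0.16  0.38 -1.67] w 0.0088
shift [  0.8 231.6 -19.1] turn 0.0008
```

View pics/s17.png

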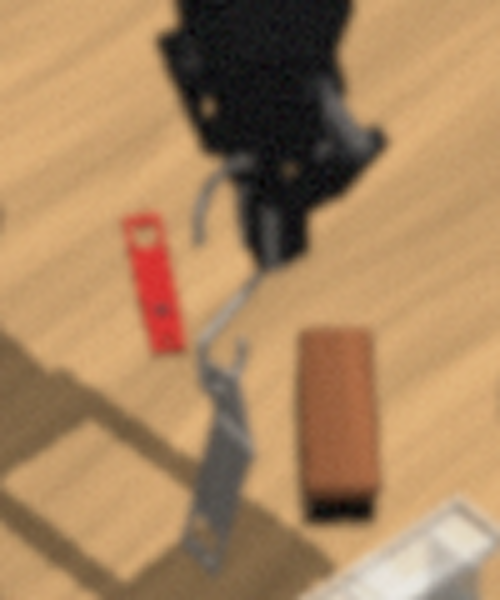

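```bash
python3 tm.py .5271 -.178 .300 -5.8
```

```text
t 15.78 pos [0.501  0.0685 0.3474] yaw -8.25 tilt [-9.e-04  1.e-04 -1.e+00] F [-0.21 -0.21 -1.07] w 0.0092
shift [  61.3   47.3 -240.2] turn -0.0428
```

```bash
python3 -m crank '[[1,0,-3,0],[2,0,-8,0],[4,0,-16,0],[7,1,-27,0],[10,2,-40,0],[13,3,-54,-0.01],[17,4,-68,-0.01],[21,6,-82,-0.02],[25,8,-97,-0.02],[29,10,-112,-0.03]]'; python3 -m crank '[[4,3,-15,0],[8,6,-30,0],[12,10,-45,-0.005],[16,15,-60,-0.01],[20,20,-75,-0.013],[24,26,-90,-0.013],[27,30,-103,-0.013],[30,34,-114,-0.013],[31.5,36,-122,-0.013],[32,37,-127,-0.013]]'; python3 -m crank '[[0,0,-1,0],[0,0,-1,0],[0,0,-1,0],[0,0,-1,0],[0,0,-1,0],[0,0,-1,0]]'; python3 tm.py .527 -.178 .285 -5.8;python3 - <<'E'
from h import *
import pickle
S=grab_frame("scene");pickle.dump((S,0,get_obs()),open("f18.pkl","wb"));crop(S,"s18",150,160,120,130,5)
E
```

```text
t: 16.62
tool_pos: [0.5137, -0.0484, 0.3376]
eef_rot: [-1.569, 0.09, -0.09]
ft_force: [0.7, 0.7, -1.2]
gripper_width: 0.0092
t: 17.45
tool_pos: [0.5311, -0.1775, 0.3002]
eef_rot: [-1.569, 0.081, -0.079]
ft_force: [-0.5, -0.7, -1.3]
gripper_width: 0.0089
t: 17.95
tool_pos: [0.5311, -0.1768, 0.3011]
eef_rot: [-1.569, 0.078, -0.079]
ft_force: [0.1, 0.4, -1.1]
gripper_width: 0.0091
t 17.95 pos [ 0.5311 -0.1768  0.3011] yaw -5.74 tilt [ 4.e-04 -1.e-04 -1.e+00] F [ 0.1   0.4  -1.14] w 0.0091
shift [-4.  16.1 -1.6] turn 0.001
```

View pics/s18.png

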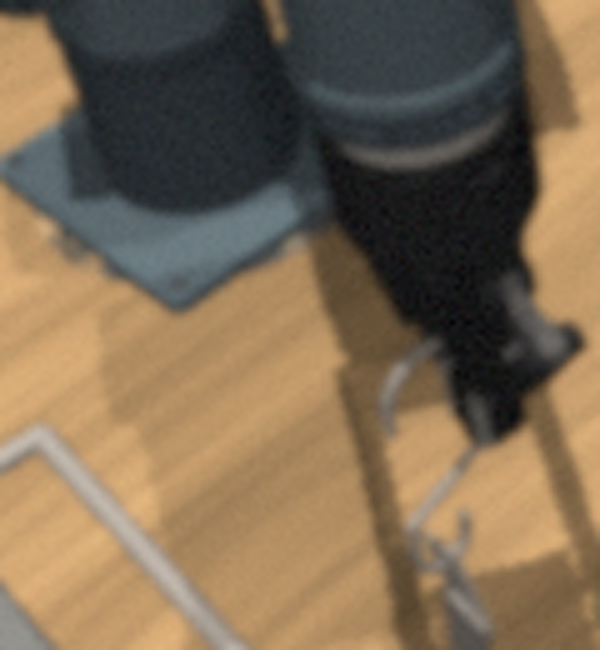

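```bash
python3 tm.py .5168 -.2855 .287 -5.8; python3 -m crank '[[0,3,-3,0],[0,6,-9,0],[-1,9,-16,0],[-1.5,11,-25,0],[-2,13,-35,0],[-2.5,14,-45,0],[-3,14,-54,0],[-3.3,14,-60,0],[-3.3,14,-63,0],[-3.3,14,-63,0]]';python3 tm.py .5168 -.2855 .287 -5.8;python3 - <<'E'
from h import *
import pickle
S=grab_frame("scene");pickle.dump((S,0,get_obs()),open("f19.pkl","wb"));crop(S,"s19",140,190,110,120,5)
E
```

```text
t 18.0 pos [ 0.5311 -0.1769  0.301 ] yaw -5.75 tilt [ 3.e-04 -2.e-04 -1.e+00] F [-0.67 -0.7  -0.27] w 0.009
shift [  -3.4   14.1 -109.5] turn 0.0009
t: 18.83
tool_pos: [0.5213, -0.2406, 0.2869]
eef_rot: [-1.569, 0.08, -0.08]
ft_force: [0.3, 0.1, -1.6]
gripper_width: 0.0089
t 18.83 pos [ 0.5213 -0.2406  0.2869] yaw -5.86 tilt [ 2.e-04 -2.e-04 -1.e+00] F [ 0.25  0.09 -1.55] w 0.0089
shift [  0.1  -0.1 -45.1] turn -0.001
```

View pics/s19.png

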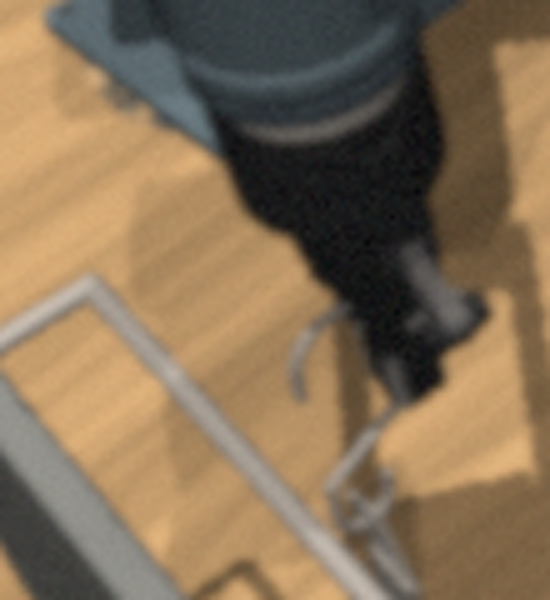

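```bash
python3 -m crank '[[0,0,-3,0],[0,0,-8,0],[0,0,-14,0],[0,0,-21,0],[0,0,-28,0],[0,0,-35,0],[0,0,-41,0],[0,0,-44,0],[0,0,-45,0],[0,0,-45,0]]';python3 tm.py .5163 -.2853 .2354 -5.8;python3 - <<'E'
from h import *
import pickle
S=grab_frame("scene");pickle.dump((S,0,get_obs()),open("f20.pkl","wb"));crop(S,"s20",130,200,110,120,5)
E
```

```text
t: 19.72
tool_pos: [0.5168, -0.2847, 0.2867]
eef_rot: [-1.569, 0.08, -0.08]
ft_force: [0.2, 0.3, -1.3]
gripper_width: 0.009
t 19.72 pos [ 0.5168 -0.2847  0.2867] yaw -5.82 tilt [-2.e-04  2.e-04 -1.e+00] F [ 0.17  0.28 -1.3 ] w 0.009
shift [-0.4 51.3 -0.6] turn -0.0003
```

View pics/s20.png

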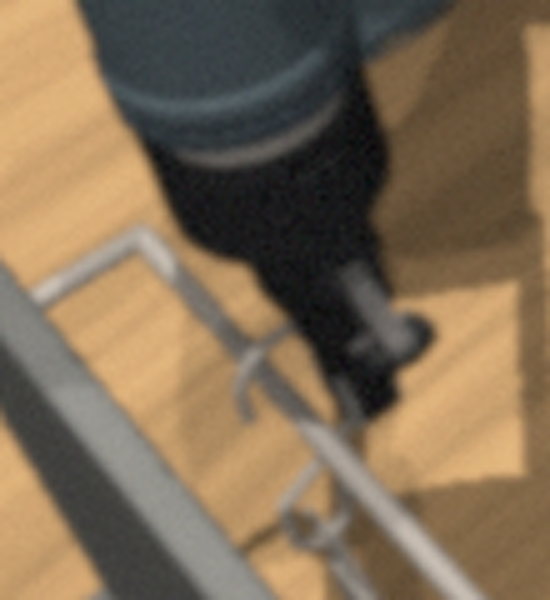

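```bash
python3 -m crank '[[0,5,-0.5,0],[0,12,-0.5,0],[0,20,-0.5,0],[0,28,-0.5,0],[0,35,-0.5,0],[0,41,-0.5,0],[0,45,-0.5,0],[0,48,-0.5,0],[0,49.5,-0.5,0],[0,49.5,-0.5,0]]';python3 tm.py .5163 -.2853 .2354 -5.8; python3 -m crank '[[0,0.5,0,0],[0,1,0,0],[0,1.3,0,0],[0,1.3,0,0],[0,1.3,0,0],[0,1.3,0,0]]';python3 tm.py .5163 -.2853 .2354 -5.8;python3 - <<'E'
from h import *
S=grab_frame("scene");crop(S,"s21",130,200,110,120,5)
E
```

```text
t: 20.6
tool_pos: [0.5168, -0.2849, 0.2371]
eef_rot: [-1.569, 0.08, -0.079]
ft_force: [0.6, 0.7, -1.3]
gripper_width: 0.0091
t 20.6 pos [ 0.5168 -0.2849  0.2371] yaw -5.79 tilt [-2.e-04  2.e-04 -1.e+00] F [ 0.63  0.7  -1.31] w 0.0091
shift [-0.4  1.7 -0.5] turn 0.0002
t: 21.1
tool_pos: [0.5169, -0.2849, 0.2361]
eef_rot: [-1.569, 0.079, -0.079]
ft_force: [0.4, -0.3, -1.9]
gripper_width: 0.009
t 21.1 pos [ 0.5169 -0.2849  0.2361] yaw -5.79 tilt [ 2.e-04 -1.e-04 -1.e+00] F [ 0.41 -0.32 -1.86] w 0.009
shift [-0.5  0.7 -0.4] turn 0.0002
```

View pics/s21.png

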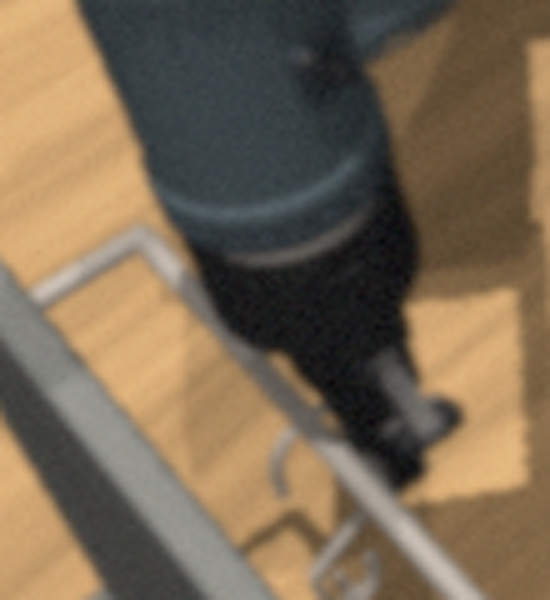

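```bash
python3 -m crank '[[0,0.4,0,0],[0,0.8,0,0],[0,0.8,0,0],[0,0.8,0,0]]';python3 -m crank '[[0,0.5,0,0],[0,0.5,0,0],[0,0.5,0,0]]';python3 -m crank '[[0,0,0,0]]'
```

```text
t: 21.48
tool_pos: [0.5169, -0.285, 0.2354]
eef_rot: [-1.57, 0.079, -0.08]
ft_force: [-0.5, -0.1, -0.4]
gripper_width: 0.0092
t: 21.73
tool_pos: [0.517, -0.285, 0.2352]
eef_rot: [-1.57, 0.079, -0.08]
ft_force: [-1.0, 0.8, 3.3]
gripper_width: 0.0091
t: 21.82
tool_pos: [0.517, -0.285, 0.2351]
eef_rot: [-1.57, 0.079, -0.08]
ft_force: [-0.5, 1.0, 3.3]
gripper_width: 0.0091
```

```bash
python3 -m crank '[[0,-0.3,0,0],[0,-0.3,0,0]]'; python3 -m crank '[[0,0,0,0],[0,0,0,0],[0,0,0,0],[0,0,0,0],[0,0,0,0],[0,0,0,0]]' 60;python3 - <<'E'
from h import *
S=grab_frame("scene");crop(S,"s22",130,200,110,120,5)
E
```

```text
t: 21.98
tool_pos: [0.5169, -0.285, 0.2352]
eef_rot: [-1.57, 0.079, -0.08]
ft_force: [-0.5, 0.7, 2.2]
gripper_width: 0.0088
t: 22.48
tool_pos: [0.5168, -0.2848, 0.2349]
eef_rot: [-1.569, 0.079, -0.079]
ft_force: [-0.4, -0.4, -0.8]
gripper_width: 0.0598
```

View pics/s22.png

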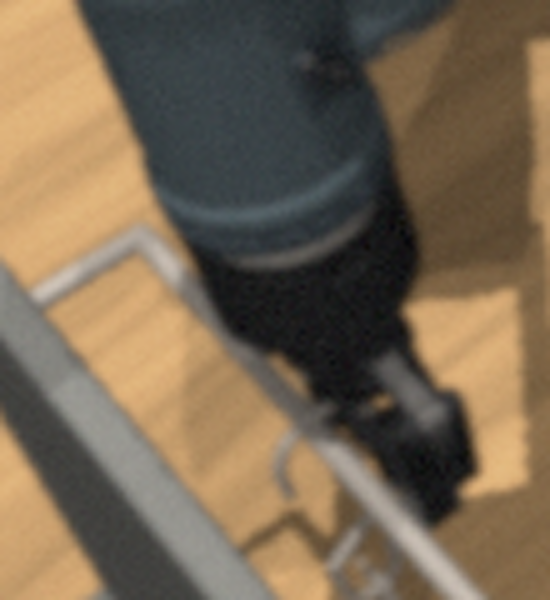

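```bash
python3 -m crank '[[0,-4,0,0],[0,-12,0,0],[0,-24,0,0],[0,-40,0,0],[0,-60,0,0],[0,-85,0,0],[0,-115,0,0],[0,-145,0,0],[0,-165,0,0],[0,-170,0,0]]';python3 -m crank '[[0,0,15,0],[0,0,40,0],[0,0,75,0],[0,0,110,0],[0,0,140,0],[0,0,170,0],[0,0,180,0],[0,0,180,0],[0,0,180,0],[0,0,180,0]]'
python3 - <<'E'
from h import *
import pickle
S=grab_frame("scene");T=grab_frame("top");pickle.dump((S,T),open("f23.pkl","wb"));crop(S,"s23",130,200,130,130,5);crop(T,"t23",400,110,110,150,5)
E
```

```text
t: 23.37
tool_pos: [0.5176, -0.2855, 0.4105]
eef_rot: [-1.574, 0.074, -0.085]
ft_force: [-0.3, -0.4, 0.1]
gripper_width: 0.0598
t: 24.2
tool_pos: [0.5348, -0.1066, 0.4043]
eef_rot: [-1.57, 0.081, -0.079]
ft_force: [-0.8, -0.3, 0.6]
gripper_width: 0.0601
```

View pics/s23.png

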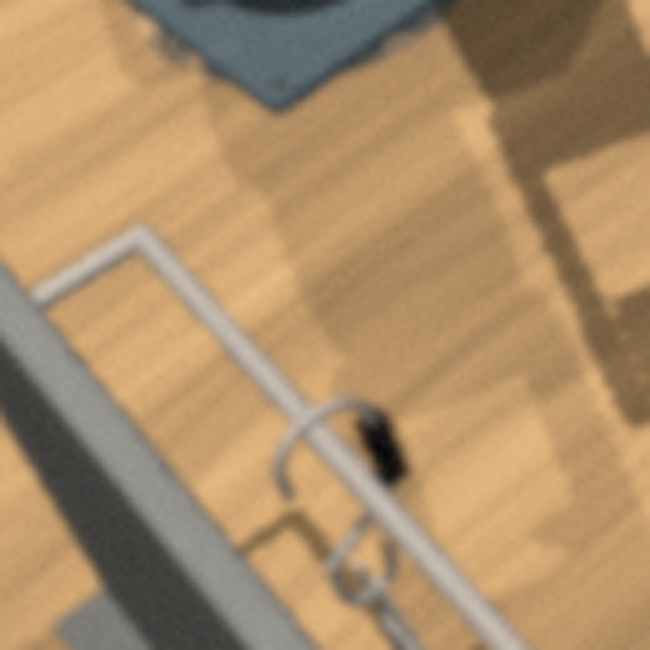

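View pics/t23.png

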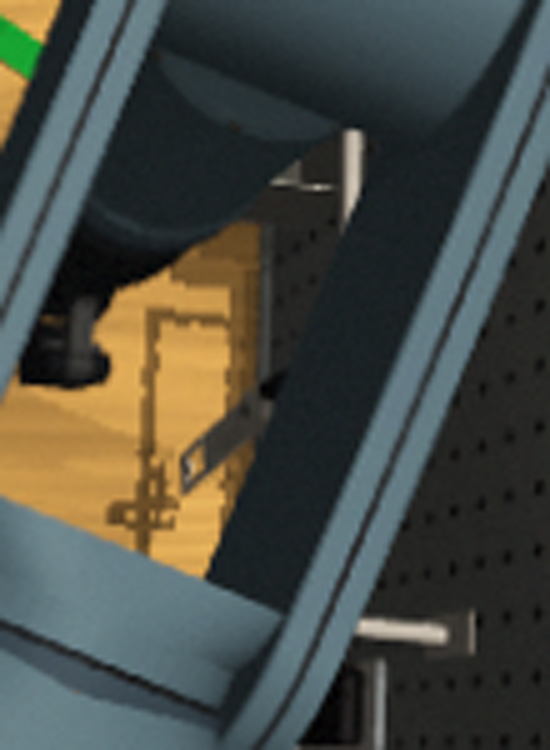

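```bash
for i in 1 2 3 4 5; do python3 -m crank '[[0,0,0,0],[0,0,0,0],[0,0,0,0],[0,0,0,0],[0,0,0,0],[0,0,0,0],[0,0,0,0],[0,0,0,0],[0,0,0,0],[0,0,0,0]]' >/dev/null; done
python3 - <<'E'
from h import *
import pickle
fs=[]
for i in range(4): fs.append((grab_frame("scene"),grab_frame("top")))
pickle.dump(fs,open("f24.pkl","wb"));S,T=fs[-1];print(get_obs()["t"])
for k in range(3):print([np.abs(fs[k][j]["pixels"].astype(int)-fs[-1][j]["pixels"])[(slice(200,400) if j==0 else slice(100,300))].max() for j in(0,1)])
crop(S,"s24",170,260,80,80,8);crop(T,"t24",420,170,60,60,10)
E
```

```text
28.8667
[np.int64(15), np.int64(10)]
[np.int64(14), np.int64(10)]
[np.int64(16), np.int64(11)]
```

View pics/s24.png

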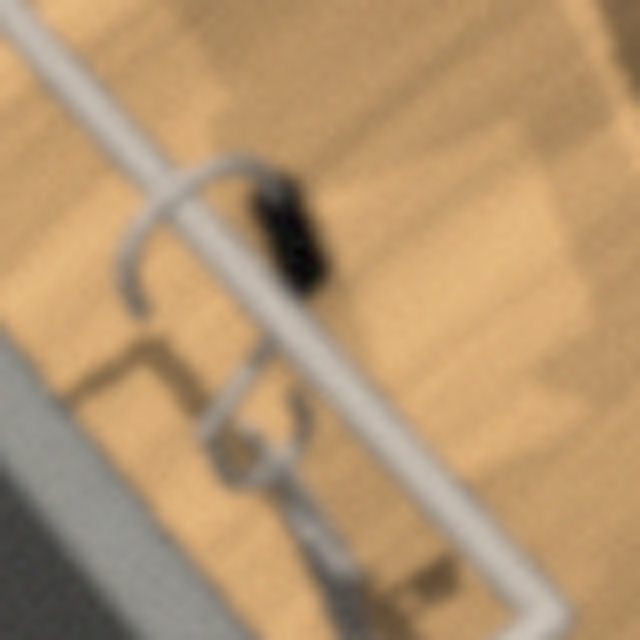

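View pics/t24.png

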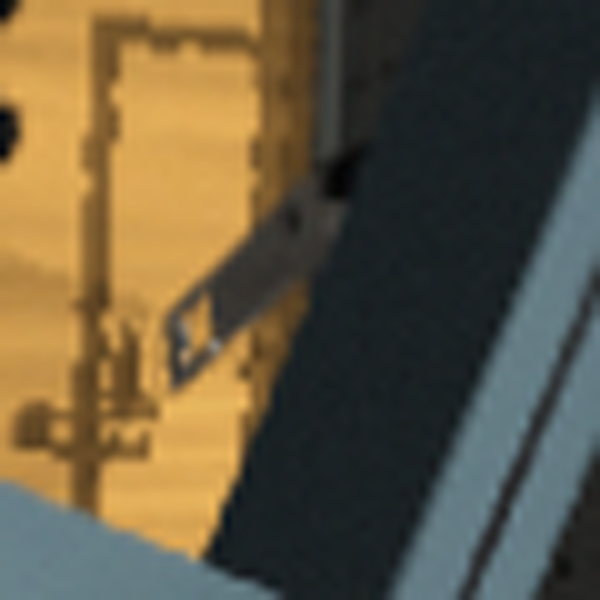

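Run:
```python
from h import *
import pickle
S,T=pickle.load(open("f24.pkl","rb"))[-1]
for z in(.03,.04):
    q=(420+(175+.5)/10-.5,170+(358+.5)/10-.5);print("head",onz(T,q,z))
q=(420+(295.5)/10-.5,170+(215+.5)/10-.5);print("rivet",onz(T,q,.148))
q=(170+(262+.5)/8-.5,260+(450.5)/8-.5);print("hole/bend S",onz(S,q,.178))
q=(170+(172+.5)/8-.5,260+(190.5)/8-.5);print("top S",onz(S,q,.298))
crop(S,"s25",150,240,150,120,5)
```

```text
head [ 0.49811485 -0.30702225  0.03      ]
head [ 0.49662949 -0.30358763  0.04      ]
rivet [ 0.52431538 -0.30627688  0.148     ]
hole/bend S [ 0.51127289 -0.31278011  0.178     ]
top S [ 0.51535185 -0.30906056  0.298     ]
```

View pics/s25.png

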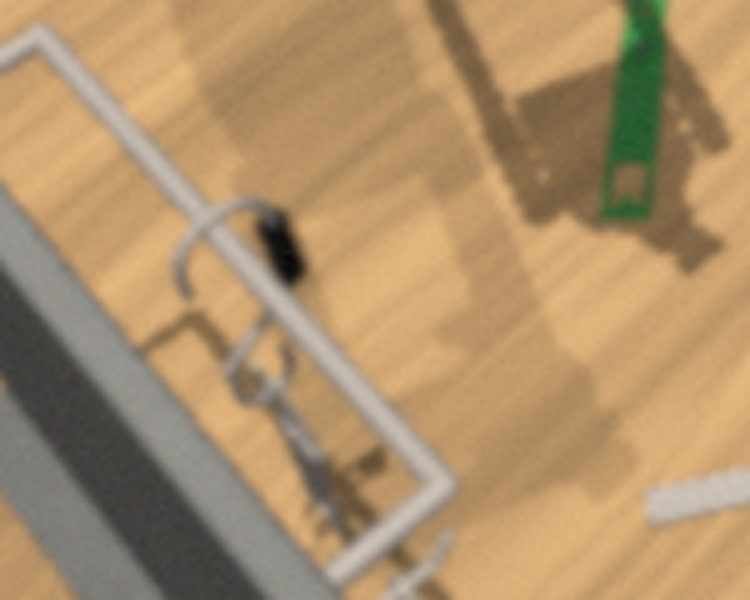

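```bash
python3 -c "
from cell import *
print(job_done());print(get_obs()['t'])"
```

```text
the job is handed in; nothing more can be done
None
the job is handed in; nothing more can be done
```

The bottle opener now hangs from the S-hook on the rail, and the job is handed in. The clock read 28.9 s at my last check, just before that. The interface gave no verdict, so what follows rests on my own measurements.

**What I did:**
- I gripped the hook's sleeve, lifted the hook 48 mm and moved it clear of the rail.
- I put its tip up through the tab hole. There was no measurable resistance, and the tip ended about 11 mm above the tab's underside.
- I drew the opener about 90 mm along the channel, raised it in an arc until it hung free, and hung the hook back where it had been. It met the rail with about 3 N as it seated. I then released it and backed away.

**Last checks:**
- **At rest:** pictures taken after about 5 s of waiting differed only by image noise.
- **Hook:** its upper bend sits on the rail at about x = 0.515 m, within 2 mm of the rail's measured axis.
- **Opener:** its tab is in the lower bend, head down, about 13 degrees off vertical, and clear of everything around it. I estimate its middle at about 0.10 to 0.11 m up, against the 0.09 m limit.
- **Robot:** it touches nothing.
- **Forces:** wrist readings stayed within about 4 N at every reading I took.

**Disagreement:** the tip position I predicted from the hook's 5 degree lean and the one I measured from the camera differed by about 4 mm. I used the camera value, and the tip passed through the hole first time.

I saw none of the other objects move, but I did not measure their positions at the end.

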